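# Zero the peak pointer and hold a flask down in the sprung test seat

## Task

On the seat test stand, turn the peak-pointer knob counter-clockwise (seen from above) all the way back to its zero stop. Then take the round flask off its cork ring, set it upright, neck up, in the stand's sprung ring and press it straight down until the ring is level with the rim of the metal collar around it. Finish while still holding the flask pressed down there; leave the knob at zero and the roll of tape, jar and tray where they are.

Things in the scene. Friction and masses are not known exactly. Their poses are not given: they have to be found in the camera images.
- stand: seat test stand, a cream housing 150 (x) x 250 (y) x 55 mm high, fixed to the bench during a run. Origin at the centre of its underside, z up. On its top (55 mm above the origin) are, along its own y axis: the sprung ring cradle with its axis at (0, +60 mm), and the pointer knob with its axis at (-10 mm, -80 mm). A fixed aluminium collar around the cradle has outer radius 56, inner radius 48 mm; its rim is 80 mm above the origin
- ring_mouth (a point): centre of the upper face of the sprung white ring (outer radius 44, inner radius 30, 8 mm thick, axis vertical); moves with the ring. At rest it stands 95 mm above the bench, 15 mm proud of the collar; pressed fully down it is level with the collar rim, 80 mm above the bench
- ring (a joint): how far the ring is pressed down, m: 0 up, 0.015 at its lower stop (level with the collar). Spring force is 4 N at 0 and 11.5 N at 0.015, and the ring comes back up when let go
- pointer (a joint): angle of the black peak-pointer knob, rad: 0 at the zero stop, grows as it turns clockwise seen from above, up to 2.8. It stays where it is left (friction about 0.03 N m); turn counter-clockwise to come back to the zero stop, a hard stop where the knob's nose meets a small steel pin
- pointer_grip (a point): point on the knob's axis at gripping height, 90 mm above the bench, turning with the knob. The knob is a disc of radius 22 mm (top face 67 mm above the bench) with an upright grip bar on it, 42 mm long along this frame's x axis, 14 mm wide along its y axis, top 97 mm above the bench. The white line and the nose are on the -x side; at zero this frame is aligned with the stand's and the nose points to the stand's -x
- rest: cork ring on the bench, outer radius 48, inner radius 30, 25 mm high, fixed; origin at the centre of its underside. The flask starts sitting upright in it
- flask_center (a point): centre of the round flask's ball. Amber glass flask about 0.13 to 0.21 kg, low centre of mass: ball of radius 40 mm, straight round neck of radius 15 mm from 36 to 94 mm above this point, rubber stopper of radius 11 mm on top to 104 mm above. z is the neck's axis. Seated in the cork ring it is about 51 mm above the bench; seated in the sprung ring it is 26.5 mm above ring_mouth
- flask_neck (a point): point on the flask's axis 68 mm above flask_center, a good place to grip the neck (30 mm wide) from above
- reel: roll of pale tape lying flat, a ring of outer radius 50, inner radius 38, 24 mm high; origin at the centre of its underside; leave alone
- jar: white plastic jar with a cap, radius 27, 85 mm high; origin at the centre of its underside; leave alone
- tray: open dark red parts tray, 100 (x) x 140 (y) x 30 mm high, one divider; origin at the centre of its underside; leave alone
There are look-alikes about, which are no part of the job. What is shaped like the part that bears flask_center but pink or turquoise is not meant.

How it is judged:
On the way, in this order (a step that is already met when the one before it is completed fails the run):
1. the pointer knob is back at its zero stop (within 0.08 rad) (value of joint pointer below 0.08 rad), for 0.2 s.
2. the flask sits upright in the sprung ring and has pressed it nearly or fully down (12 mm or more of 15) (horizontal distance between flask_center and ring_mouth below 0.006 m and angle between flask_center's own z axis and vertical below 0.2 rad and contact force between flask and ring above 6 N and value of joint ring above 0.012 m), for 0.2 s.
At the end, for the whole second after the job is handed in: Knob within 0.08 rad of its zero stop; flask in the sprung ring (ball centre within 6 mm of the ring axis, 20 mm or more above its face), neck up within 0.2 rad; robot on the flask with over 3 N, ring held down by at least 12 of 15 mm with over 6 N between flask and ring (all of step 2 and value of joint pointer below 0.08 rad and z of flask_center in the frame of ring_mouth above 0.02 m and contact force between any of the fingers, the arm and flask above 3 N); the arm keeps its last pose, push and grip.
It fails at once if the roll of tape, jar or tray is pushed more than 30 mm from its place (distance of any of reel, jar, tray from where it was at the start of the episode above 0.03 m).
It also fails if it takes over 70 s, if anything falls off the work surface, if the arm or the gripper's body presses on something with over 40 N, if the wrist force passes 120 N, or if a joint passes its speed limit or range.

## Robot

A 6-joint arm with a two-finger parallel gripper is mounted at the origin on the work surface. World frame = base frame: x ahead of the robot, y to its left, z up, the work surface at z = 0. Lengths are in m, angles in rad, forces in N, time in s.
With the tool pointing down it reaches from about 0.35 to 0.925 m from the base axis. Payload 6.4 kg.
Tool frame: the origin (TCP) lies on the centre line of the jaws, within the pads' length; the fingertips stand 25 mm ahead of it and the grasp point (between the pads) lies 6 mm ahead of it; z points along the fingers, y is the line along which they close (so a half turn about z gives the same grasp; the last joint's range is limited). The gripper opens to 94 mm and grips with 3 to 60 N. Pads are 16 mm wide; open, the fingers measure 119 mm over their backs; the gripper's body (75 mm by 177 mm) begins 78 mm behind the grasp point.
Start: joints at [-1.3, 0.245, 1.558, -0, 1.339, -0.174], TCP at [0.28, -0.587, 0.23] pointing down, gripper open.
Joint ranges: [-3.13, 3.13], [-1.02, 2.26], [0.13, 2.54], [-0.95, 4.09], [0.21, 2.88], [-2.74, 2.74]. Speed limits (rad/s): [2.57, 2.57, 3.14, 3.14, 3.14, 3.14].

## Interface

Orientations are given as a unit quaternion [x, y, z, w].
In Python, from rig import sensors, grab_frame, camera_info, job_done gives the robot as it stands.
- The arm moves only by the tool servo_tool, never from a script. Its argument "series" is one flat list of numbers, 7 for each row, row after row: the shift along the tool's x, y, z in cm, then the turn, a rotation vector about the tool's x, y, z in degrees, then the opening in per cent of the stroke, from 0 (shut) to 100 (fully open). A call has 1 to 8 rows; each row shifts and turns the commanded pose from where the row before left it, along the tool's axes as they then stand; what a row does not reach is not made up. A row lasts 1/8 s, in which the tool goes at most 62.5 mm and 10.7 degrees, less where a joint would pass 70% of its speed; a pose out of reach is approached as far as the arm can. A call is refused whole if a number of a shift passes 6.25 or a number of a turn 10.7, either way. A call with a gripper value outside its range is refused whole. The fingers move at their own pace and stop on an object; the grip force is fixed at half the most. Time passes only in rows, so rows that do not move let the fingers close. It gives the time, the measured TCP pose, the force, the opening and the grip force at its end, in the units of the state.
- sensors.get_obs(): the state, without advancing time (a new reading comes with each control period).
- grab_frame(name): name is "side" or "top"; returns (picture, depth): 384x512x3 uint8, red, green, blue; 384x512 float32, m along the optical axis (not along the pixel's ray), 0 where there is no reading.
- camera_info(name): a dict with "K" (3x3 intrinsics, pixels), "k1" (the pictures are not rectified: a ray, as slopes to the right and down, at radius r is drawn at 1 + k1 r^2 times it, then the intrinsics apply), "rvec" (rotation vector, rad) and "tvec" (3), from world to camera coordinates, as OpenCV has them. Camera axes: x right, y down, z forward; pixel columns grow to the right and rows downward; lengths in m; the calibration is good to about 2 mm. A picture is of the moment at which its call begins. camera_info takes no time and is no camera call.
- job_done(): hands the job in; it is judged then, once.
The state is a dict: "clock": time; "joints": joint angles; "joint_vel": joint speeds; "tau": joint torques, N m; "ee_pos": TCP position; "orientation": TCP orientation; "wrist_force": force on the tool from outside, world axes, zero at the start; "torque": the same for the moment, N m; "gripper_width": opening from 0.0 (shut) to 1.0 (fully open); "grasp_force": force on a finger pad.
Only numpy, scipy, OpenCV 4.12 (cv2) and the standard library are available. Lean on these libraries where they do the work, as an engineer would, in place of code of your own. Each camera call takes 0.05 s, during which the arm holds its last target. There are 200 camera calls.

## Working session

There is one attempt and no reset: what is moved stays moved. The work goes in short steps, Python scripts to look and compute and a tool call to move; the robot and the scene stay as the last step left them, time stands still between calls to the robot, and variables do not carry over. Pictures are saved under pics/ and viewed, at most 10 in all, crops included, and the job is handed in when it is done.

Besides the shell and the picture viewer there is one more tool, called after "Emit:" as name(argument=value, ...) on one line, values as JSON. servo_tool: Moves the arm, as the interface text tells. Its arguments: {"type":"object","properties":{"series":{"type":"array"}},"required":["series"]}

```bash
mkdir -p pics; cat > h.py <<'E'
import numpy as np, cv2
from rig import sensors, grab_frame, camera_info, job_done
def cam(n):
    c=camera_info(n); K=np.array(c["K"],float); R=cv2.Rodrigues(np.array(c["rvec"],float))[0]; t=np.array(c["tvec"],float).ravel()
    return K,float(c["k1"]),R,t
def ray(n,uv):
    K,k1,R,t=cam(n); uv=np.atleast_2d(np.array(uv,float))
    d=np.c_[(uv[:,0]-K[0,2])/K[0,0],(uv[:,1]-K[1,2])/K[1,1]]; s=d.copy()
    for _ in range(20): s=d/(1+k1*(s**2).sum(1,keepdims=True))
    return -R.T@t, np.c_[s,np.ones(len(s))]@R
def onplane(n,uv,z):
    o,r=ray(n,uv); return o+r*((z-o[2])/r[:,2])[:,None]
def cloud(n,depth):
    h,w=depth.shape; v,u=np.mgrid[:h,:w]; o,r=ray(n,np.c_[u.ravel(),v.ravel()])
    P=(o+r*depth.ravel()[:,None]).reshape(h,w,3); P[depth==0]=np.nan; return P
def proj(n,P):
    K,k1,R,t=cam(n); c=np.atleast_2d(P)@R.T+t; s=c[:,:2]/c[:,2:]; s=s*(1+k1*(s**2).sum(1,keepdims=True))
    return s@K[:2,:2].T+K[:2,2]
E
python3 - <<'E'
from h import *
for n in("top","side"):
    p,d=grab_frame(n); cv2.imwrite(f"pics/{n}0.png",p[:,:,::-1]); np.savez(f"{n}0.npz",p=p,d=d)
    print(n,cam(n), -cam(n)[2].T@cam(n)[3])
print(sensors.get_obs())
E
```

```text
top (array([[359.20217991,   0.        , 254.44984483],
       [  0.        , 359.20217991, 196.65690594],
       [  0.        ,   0.        ,   1.        ]]), -0.02998800293666433, array([[ 0.01125728, -0.99990011, -0.0085463 ],
       [-0.98675333, -0.00972518, -0.16193606],
       [ 0.16183677,  0.01025605, -0.98676424]]), array([-0.00301319,  0.52790366,  0.82401448])) [ 0.38758877 -0.00633006  0.89856892]
side (array([[362.77429592,   0.        , 255.99095488],
       [  0.        , 362.77429592, 191.22498287],
       [  0.        ,   0.        ,   1.        ]]), -0.015354472836751638, array([[-0.97922159, -0.20276064, -0.00363425],
       [-0.12451346,  0.61528318, -0.77841056],
       [ 0.16006712, -0.76178391, -0.627745  ]]), array([0.49229931, 0.15008055, 0.89464506])) [0.35755391 0.6890031  0.68022239]
{'clock': 0.1, 'joints': array([-1.30011116e+00,  2.45769046e-01,  1.55887520e+00,  2.05238717e-05,
        1.33866543e+00, -1.74098970e-01]), 'joint_vel': array([ 0.00075257, -0.00340224, -0.0025094 ,  0.00211083, -0.00062947,
        0.00060307]), 'tau': array([-9.57104749e-04, -4.16914594e+01, -3.15525556e+01,  6.86863717e-02,
        3.09704163e-02, -4.32401976e-05]), 'ee_pos': array([ 0.27954971, -0.58627706,  0.22944872]), 'orientation': array([ 9.75372801e-01,  2.20561018e-01, -3.14709446e-05, -8.57990521e-04]), 'wrist_force': array([-0.55528214, -0.66110227,  0.35273161]), 'torque': array([-0.03616916,  0.05018554, -0.00673001]), 'grasp_force': 0.0, 'gripper_width': 0.9987010155619725}
```

View pics/top0.png

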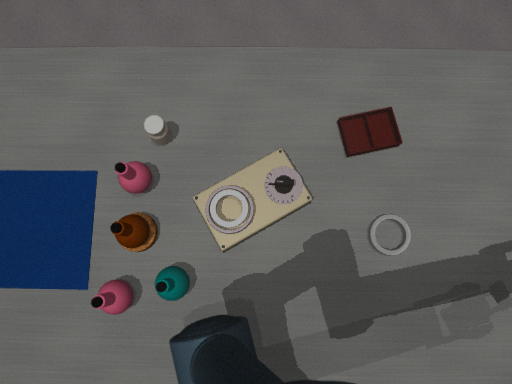

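View pics/side0.png

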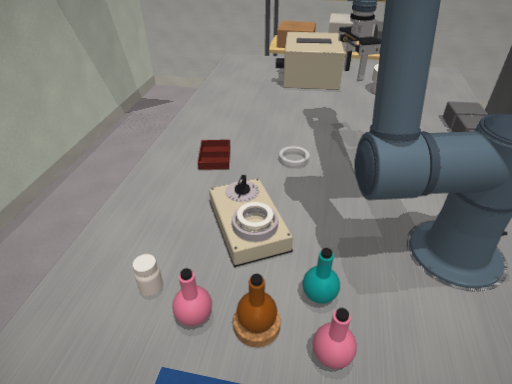

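The top view shows the amber flask on its cork ring at about (133,231). The look-alikes are pink at (135,177) and (115,297) and turquoise at (172,283). Only the amber one matches the description and sits on the cork. The stand is at (252,200), with its ring at (229,209) and knob at (284,185). I'll measure these and enlarge the amber flask and knob.

```bash
python3 - <<'E'
from h import *
z=np.load("top0.npz"); p,d=z["p"],z["d"]; P=cloud("top",d); Z=P[...,2]
hsv=cv2.cvtColor(p,cv2.COLOR_RGB2HSV)
vv,uu=np.mgrid[:384,:512]
def box(u0,u1,v0,v1): return (uu>=u0)&(uu<u1)&(vv>=v0)&(vv<v1)
# stand top
m=box(185,320,140,260)&(abs(Z-.055)<.006)
pts=np.c_[uu[m],vv[m]].astype(np.float32)
W=onplane("top",pts,.055)[:,:2].astype(np.float32)
r=cv2.minAreaRect(W); print("stand rect",r,"med z",np.median(Z[m])); print(cv2.boxPoints(r))
# ring / collar
for nm,zl,zh,bx in(("ring",.088,.102,(195,260,180,240)),("collar",.074,.086,(195,265,175,245)),("knobbar",.085,.105,(262,308,160,210))):
    mm=box(*bx)&(Z>zl)&(Z<zh); q=P[mm]; c,s,a=cv2.minAreaRect(q[:,:2].astype(np.float32)); print(nm,mm.sum(),q.mean(0),c,s,a)
    if nm!="knobbar": print(cv2.minEnclosingCircle(q[:,:2].astype(np.float32)))
# flask: amber
for n in("top","side"):
    z=np.load(n+"0.npz"); p,d=z["p"],z["d"]; P=cloud(n,d); hsv=cv2.cvtColor(p,cv2.COLOR_RGB2HSV)
    b=box(95,165,200,260) if n=="top" else box(225,290,260,350)
    m=b&(hsv[...,0]<16)&(hsv[...,1]>200)&(P[...,2]>.03)
    q=P[m]; q=q[(q[:,2]<.085)]
    A=np.c_[2*q,np.ones(len(q))]; s=np.linalg.lstsq(A,(q**2).sum(1),rcond=None)[0]
    print(n,"ball n",len(q),s[:3],np.sqrt(s[3]+s[:3]@s[:3]))
    k=b&(P[...,2]>.14)&(P[...,2]<.165); print("stopper",k.sum(),P[k].mean(0) if k.any() else 0)
t=np.load("top0.npz")["p"][:,:,::-1]; a=cv2.resize(t[145:225,245:325],(400,400),interpolation=cv2.INTER_CUBIC); c=cv2.resize(t[190:270,90:170],(400,400),interpolation=cv2.INTER_CUBIC)
cv2.imwrite("pics/crop1.png",np.hstack([a,c]))
E
```

```text
stand rect ((0.5238533020019531, 0.007447585463523865), (0.1491583287715912, 0.2504519820213318), 30.34009552001953) med z 0.05456646510057922
[[ 0.39623272  0.07785061]
 [ 0.52274394 -0.13830005]
 [ 0.6514739  -0.06295544]
 [ 0.52496266  0.15319522]]
ring 634 [0.49316549 0.05995751 0.09436241] (0.49409884214401245, 0.0598302036523819) (0.08572433143854141, 0.08668551594018936) 47.03292465209961
((0.4939032793045044, 0.06008278205990791), 0.04389634728431702)
collar 500 [0.49409183 0.05979481 0.07910992] (0.4936695992946625, 0.05958065390586853) (0.11055435240268707, 0.10923442989587784) 46.174774169921875
((0.4940180778503418, 0.06026516109704971), 0.05606349930167198)
knobbar 122 [ 0.55482011 -0.06560143  0.09503038] (0.55571448802948, -0.06530553847551346) (0.041211653500795364, 0.013751125894486904) 87.26219940185547
top ball n 572 [0.44204307 0.2923555  0.05113619] 0.0392096053590999
stopper 160 [0.44118299 0.28806405 0.15032938]
side ball n 789 [0.44112892 0.29254036 0.05143991] 0.03780302748195718
stopper 206 [0.44153406 0.29633419 0.14890626]
```

View pics/crop1.png

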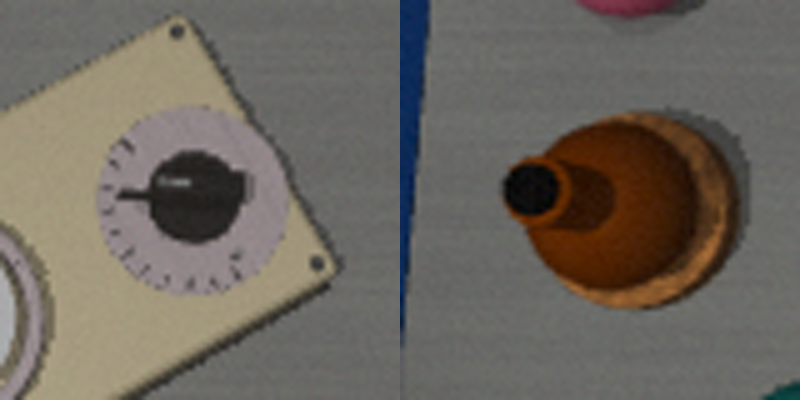

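The enlarged crop confirms the amber flask standing in the cork ring, with its stopper at crop pixel (530,190). The knob bar lies roughly along the image row, with its nose and white line to the left at crop pixel (130,195). That puts the nose at azimuth 87°. The stand yaw is about 30°, so the pointer reads about 2.15 rad, or 123° to turn back. The measured sizes match (stand 149x250, bar 41x14, ball radius about 39), and the knob axis predicted from the stand is within 2 mm.

Next I move above the knob.

Emit:
servo_tool(series=[4.73, -3.51, 0, 0, 0, 0, 100, 4.73, -3.51, 0, 0, 0, 0, 100, 4.73, -3.51, 0, 0, 0, 0, 100, 4.73, -3.51, 0, 0, 0, 0, 100, 4.73, -3.51, 0, 0, 0, 0, 100, 4.73, -3.51, 0, 0, 0, 0, 100, 4.73, -3.51, 0, 0, 0, 0, 100, 4.73, -3.51, 0, 0, 0, 0, 100])

```text
clock: 1.1
ee_pos: [0.5008, -0.1685, 0.2302]
orientation: [0.975, 0.221, -0.0, -0.0]
wrist_force: [0.5, 0.7, 0.5]
gripper_width: 1.001
grasp_force: 0.0
```

Emit:
servo_tool(series=[4.73, -3.51, 0, 0, 0, 0, 100, 4.73, -3.51, 0, 0, 0, 0, 100, 0, 0, 0, 0, 0, -10.25, 100, 0, 0, 0, 0, 0, -10.25, 100, 0, 0, 0, 0, 0, -10.25, 100, 0, 0, 0, 0, 0, -10.25, 100, 0, 0, 0, 0, 0, -10.25, 100, 0, 0, 0, 0, 0, -10.25, 100])

```text
clock: 2.1
ee_pos: [0.5553, -0.0663, 0.2299]
orientation: [0.723, 0.69, -0.0, -0.0]
wrist_force: [-0.1, -0.0, -0.5]
gripper_width: 0.998
grasp_force: 0.0
```

```bash
cat >> h.py <<'E'
from scipy.spatial.transform import Rotation as Ro
def rel(target,yaw_y=None):
    s=sensors.get_obs(); R=Ro.from_quat(s["orientation"]); M=R.as_matrix()
    y=np.degrees(np.arctan2(M[1,1],M[0,1])); 
    print("t",round(s["clock"],2),"tcp",s["ee_pos"].round(4),"yaw_y %.1f tilt %.2f"%(y,np.degrees(np.arccos(-M[2,2]))),"F",s["wrist_force"].round(1),"T",s["torque"].round(2),"w %.3f g %.1f"%(s["gripper_width"],s["grasp_force"]))
    print("shift cm",(M.T@(np.array(target)-s["ee_pos"])*100).round(2), "turn z",None if yaw_y is None else round((y-yaw_y+180)%360-180,1))
E
python3 - <<'E'
from h import *
rel([.5555,-.066,.096],-3)
E
```

```text
t 2.1 tcp [ 0.5553 -0.0663  0.2299] yaw_y -2.7 tilt 0.06 F [-0.1 -0.  -0.5] T [-0.02 -0.08  0.03] w 0.998 g 0.0
shift cm [ 0.03  0.03 13.39] turn z 0.3
```

Emit:
servo_tool(series=[0, 0, 4, 0, 0, 0, 100, 0, 0, 4, 0, 0, 0, 100, 0, 0, 3.4, 0, 0, 0, 50, 0, 0, 2, 0, 0, 0, 40, 0, 0, 0, 0, 0, 0, 0, 0, 0, 0, 0, 0, 0, 0, 0, 0, 0, 0, 0, 0, 0, 0, 0, 0, 0, 0, 0, 0])

```text
clock: 3.1
ee_pos: [0.5562, -0.0666, 0.0974]
orientation: [0.725, 0.688, 0.0, 0.001]
wrist_force: [0.2, 0.0, -1.6]
gripper_width: 0.4
grasp_force: 0.0
```

Emit:
servo_tool(series=[0, 0, 0, 0, 0, 0, 0, 0, 0, 0, 0, 0, 0, 0])

```text
clock: 3.35
ee_pos: [0.5557, -0.0664, 0.0966]
orientation: [0.725, 0.688, 0.0, 0.0]
wrist_force: [-0.2, 0.4, -0.6]
gripper_width: 0.183
grasp_force: 0.0
```

```bash
python3 - <<'E'
from h import *
rel([.5555,-.066,.096],120)
E
```

```text
t 3.35 tcp [ 0.5557 -0.0664  0.0966] yaw_y -3.0 tilt 0.01 F [-0.2  0.4 -0.6] T [-0.05 -0.06 -0.05] w 0.183 g 0.0
shift cm [ 0.04 -0.02  0.06] turn z -123.0
```

Emit:
servo_tool(series=[0, 0, 0, 0, 0, 0, 0, 0, 0, 0, 0, 0, 0, 0, 0, 0, 0, 0, 0, 0, 0])

```text
clock: 3.72
ee_pos: [0.5558, -0.0664, 0.0965]
orientation: [0.725, 0.688, 0.0, 0.0]
wrist_force: [1.1, 0.1, 1.0]
gripper_width: 0.147
grasp_force: 30.0
```

Emit:
servo_tool(series=[0, 0, 0, 0, 0, -8, 0, 0, 0, 0, 0, 0, -8, 0, 0, 0, 0, 0, 0, -8, 0, 0, 0, 0, 0, 0, -8, 0, 0, 0, 0, 0, 0, -8, 0, 0, 0, 0, 0, 0, -8, 0, 0, 0, 0, 0, 0, -8, 0, 0, 0, 0, 0, 0, -8, 0])

```text
clock: 4.72
ee_pos: [0.5553, -0.0667, 0.0966]
orientation: [0.248, 0.969, -0.0, -0.0]
wrist_force: [-1.4, -1.3, 1.7]
gripper_width: 0.148
grasp_force: 30.0
```

```bash
python3 - <<'E'
from h import *
rel([.5555,-.066,.096],120)
E
```

```text
t 4.72 tcp [ 0.5553 -0.0667  0.0966] yaw_y 61.3 tilt 0.08 F [-1.4 -1.3  1.7] T [-0.24  0.12 -0.03] w 0.148 g 30.0
shift cm [0.02 0.07 0.06] turn z -58.7
```

Emit:
servo_tool(series=[0, 0, 0, 0, 0, -8, 0, 0, 0, 0, 0, 0, -8, 0, 0, 0, 0, 0, 0, -8, 0, 0, 0, 0, 0, 0, -8, 0, 0, 0, 0, 0, 0, -8, 0, 0, 0, 0, 0, 0, -8, 0, 0, 0, 0, 0, 0, -5, 0, 0, 0, 0, 0, 0, -3, 0])

```text
clock: 5.72
ee_pos: [0.5553, -0.0673, 0.0965]
orientation: [-0.234, 0.972, -0.001, -0.001]
wrist_force: [-2.9, -3.8, 0.7]
gripper_width: 0.149
grasp_force: 30.0
```

```bash
python3 - <<'E'
from h import *
rel([.5555,-.066,.096],120)
E
```

```text
t 5.72 tcp [ 0.5553 -0.0673  0.0965] yaw_y 117.1 tilt 0.13 F [-2.9 -3.8  0.7] T [-0.54  0.14 -0.01] w 0.149 g 30.0
shift cm [-0.08  0.1   0.05] turn z -2.9
```

Emit:
servo_tool(series=[0, 0, 0, 0, 0, -2, 0, 0, 0, 0, 0, 0, -2, 0, 0, 0, 0, 0, 0, 0, 0])

```text
clock: 6.1
ee_pos: [0.5553, -0.0673, 0.0965]
orientation: [-0.267, 0.964, -0.001, -0.001]
wrist_force: [-2.8, -4.9, 1.4]
gripper_width: 0.148
grasp_force: 30.1
```

```bash
python3 - <<'E'
from h import *
rel([.5555,-.066,.096],120)
E
```

```text
t 6.1 tcp [ 0.5553 -0.0673  0.0965] yaw_y 121.0 tilt 0.11 F [-2.8 -4.9  1.4] T [-0.89  0.36 -0.38] w 0.148 g 30.1
shift cm [-0.09  0.1   0.05] turn z 1.0
```

Emit:
servo_tool(series=[0, 0, 0, 0, 0, -1.5, 0, 0, 0, 0, 0, 0, 0, 0])

```text
clock: 6.35
ee_pos: [0.5553, -0.0673, 0.0965]
orientation: [-0.279, 0.96, -0.0, -0.001]
wrist_force: [-3.3, -4.7, 2.2]
gripper_width: 0.148
grasp_force: 30.7
```

```bash
python3 - <<'E'
from h import *
rel([.5555,-.066,.096],120)
E
```

```text
t 6.35 tcp [ 0.5553 -0.0673  0.0965] yaw_y 122.4 tilt 0.09 F [-3.3 -4.7  2.2] T [-0.89  0.36 -0.62] w 0.148 g 30.7
shift cm [-0.09  0.1   0.05] turn z 2.4
```

The torque at the stop rose from -0.38 to -0.62 N m, so the knob is at its stop. Releasing and rising.

Emit:
servo_tool(series=[0, 0, 0, 0, 0, 0, 40, 0, 0, 0, 0, 0, 0, 60, 0, 0, -3, 0, 0, 0, 80, 0, 0, -5, 0, 0, 0, 100, 0, 0, -5, 0, 0, 0, 100, 0, 0, 0, 0, 0, 0, 100])

```text
clock: 7.1
ee_pos: [0.5582, -0.0668, 0.2316]
orientation: [-0.28, 0.96, -0.002, 0.004]
wrist_force: [0.2, -0.7, 0.1]
gripper_width: 0.749
grasp_force: 0.0
```

```bash
python3 - <<'E'
from h import *
rel([.4415,.2925,.23],120)
E
```

```text
t 7.1 tcp [ 0.5582 -0.0668  0.2316] yaw_y 122.5 tilt 0.54 F [ 0.2 -0.7  0.1] T [ 0.09 -0.08  0.02] w 0.749 g 0.0
shift cm [-9.47 36.57 -0.04] turn z 2.5
```

Emit:
servo_tool(series=[-1.35, 5.22, 0, 0, 0, 0, 100, -1.35, 5.22, 0, 0, 0, 0, 100, -1.35, 5.22, 0, 0, 0, 0, 100, -1.35, 5.22, 0, 0, 0, 0, 100, -1.35, 5.22, 0, 0, 0, 0, 100, -1.35, 5.22, 0, 0, 0, 0, 100, -1.35, 5.22, 0, 0, 0, 0, 100, 0, 0, 0, 0, 0, 0, 100])

```text
clock: 8.1
ee_pos: [0.4369, 0.2951, 0.2249]
orientation: [-0.282, 0.959, 0.0, -0.001]
wrist_force: [0.8, 0.1, 0.5]
gripper_width: 0.996
grasp_force: 0.0
```

```bash
python3 - <<'E'
from h import *
rel([.4415,.2925,.12],120)
p,d=grab_frame("top"); q,e=grab_frame("side"); P=cloud("top",d)
vv,uu=np.mgrid[:384,:512]
m=(uu>=262)&(uu<308)&(vv>=160)&(vv<210)&(P[...,2]>.085)&(P[...,2]<.105)
print("bar",m.sum(),cv2.minAreaRect(P[m][:,:2].astype(np.float32)))
c=cv2.resize(p[140:230,245:335,::-1],(380,380),interpolation=cv2.INTER_CUBIC); s=cv2.resize(q[240:360,200:320,::-1],(380,380),interpolation=cv2.INTER_CUBIC)
cv2.imwrite("pics/b.png",np.hstack([c,s]))
E
```

```text
t 8.1 tcp [0.4369 0.2951 0.2249] yaw_y 122.8 tilt 0.15 F [0.8 0.1 0.5] T [ 0.06 -0.15 -0.04] w 0.996 g 0.0
shift cm [-0.27 -0.48 10.48] turn z 2.8
bar 119 ((0.555517315864563, -0.06583452224731445), (0.04129348695278168, 0.014804547652602196), 28.167713165283203)
```

View pics/b.png

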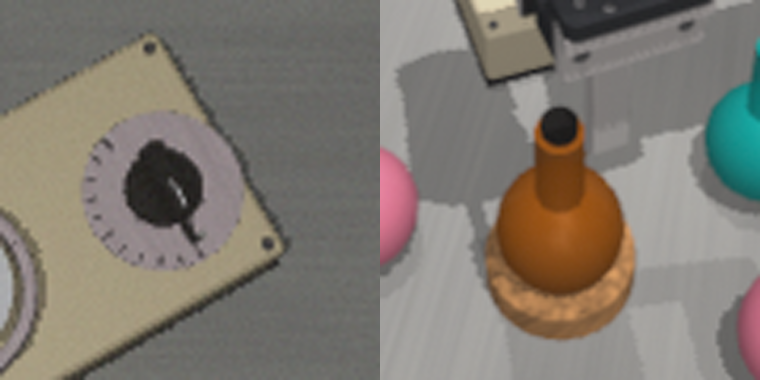

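The knob's nose now points along the stand's -x (crop pixel (195,245)). The bar is at 28° against a stand yaw of 30°, so it is at zero. The amber flask is upright in the cork at right-hand crop pixel (560,230), and the gripper is above it. I'll check the gripper alignment by projection and then go down.

```bash
python3 - <<'E'
from h import *
rel([.4415,.2925,.12],120)
s=sensors.get_obs(); M=Ro.from_quat(s["orientation"]).as_matrix(); T=s["ee_pos"]
for sy in(-1,1): print("fingertip crop px",((proj("side",T+M@[0,sy*.05,.025])-[200,240])*380/120+[380,0]).round())
print("neck",((proj("side",[.4415,.2925,.155])-[200,240])*380/120+[380,0]).round())
E
```

```text
t 8.2 tcp [0.4383 0.2927 0.2252] yaw_y 122.6 tilt 0.12 F [0.1 0.5 0.8] T [ 0.08 -0.17 -0.03] w 0.998 g 0.0
shift cm [-0.28 -0.19 10.52] turn z 2.6
fingertip crop px [[531.   5.]]
fingertip crop px [[599. 141.]]
neck [[557. 120.]]
```

Emit:
servo_tool(series=[-0.28, -0.15, 2, 0, 0, 0, 100, 0, 0, 3, 0, 0, 0, 100, 0, 0, 3, 0, 0, 0, 100, 0, 0, 2.5, 0, 0, 0, 100, 0, 0, 0, 0, 0, 0, 60, 0, 0, 0, 0, 0, 0, 45, 0, 0, 0, 0, 0, 0, 45, 0, 0, 0, 0, 0, 0, 45])

```text
clock: 9.2
ee_pos: [0.4429, 0.293, 0.1225]
orientation: [-0.28, 0.96, 0.0, 0.001]
wrist_force: [0.2, 0.4, 0.2]
gripper_width: 0.612
grasp_force: 0.0
```

```bash
python3 - <<'E'
from h import *
rel([.4415,.2925,.12],120)
E
```

```text
t 9.2 tcp [0.4429 0.293  0.1225] yaw_y 122.5 tilt 0.10 F [0.2 0.4 0.2] T [ 0.11 -0.13 -0.01] w 0.612 g 0.0
shift cm [0.14 0.03 0.25] turn z 2.5
```

Emit:
servo_tool(series=[0.1, 0, 0.15, 0, 0, 0, 35, 0, 0, 0, 0, 0, 0, 20, 0, 0, 0, 0, 0, 0, 10, 0, 0, 0, 0, 0, 0, 10, 0, 0, 0, 0, 0, 0, 10, 0, 0, 0, 0, 0, 0, 10, 0, 0, 0, 0, 0, 0, 10])

```text
clock: 10.07
ee_pos: [0.4417, 0.2921, 0.1202]
orientation: [-0.28, 0.96, -0.0, 0.0]
wrist_force: [1.0, -4.4, 3.0]
gripper_width: 0.314
grasp_force: 29.9
```

Emit:
servo_tool(series=[0, 0, -0.5, 0, 0, 0, 10, 0, 0, -1.5, 0, 0, 0, 10, 0, 0, -3, 0, 0, 0, 10, 0, 0, -4, 0, 0, 0, 10, 0, 0, -4, 0, 0, 0, 10, 0, 0, 0, 0, 0, 0, 10])

```text
clock: 10.82
ee_pos: [0.4431, 0.2934, 0.2544]
orientation: [-0.28, 0.96, 0.001, 0.004]
wrist_force: [0.3, -0.2, -1.7]
gripper_width: 0.315
grasp_force: 30.0
```

```bash
python3 - <<'E'
from h import *
rel([.494,.060,.25],120)
E
```

```text
t 10.82 tcp [0.4431 0.2934 0.2544] yaw_y 122.5 tilt 0.48 F [ 0.3 -0.2 -1.7] T [ 0.03 -0.13 -0.02] w 0.315 g 30.0
shift cm [  8.25 -22.42   0.39] turn z 2.5
```

Emit:
servo_tool(series=[1.37, -3.7, 0, 0, 0, 0, 10, 1.37, -3.7, 0, 0, 0, 0, 10, 1.37, -3.7, 0, 0, 0, 0, 10, 1.37, -3.7, 0, 0, 0, 0, 10, 1.37, -3.7, 0, 0, 0, 0, 10, 1.37, -3.7, 0, 0, 0, 0, 10, 0, 0, 0, 0, 0, 0, 10, 0, 0, 0, 0, 0, 0, 10])

```text
clock: 11.82
ee_pos: [0.4906, 0.0614, 0.2487]
orientation: [-0.28, 0.96, 0.001, -0.001]
wrist_force: [0.8, 0.8, -2.2]
gripper_width: 0.311
grasp_force: 30.0
```

```bash
python3 - <<'E'
from h import *
p,d=grab_frame("top"); q,e=grab_frame("side")
rel([.494,.060,.25],120)
for n,p,d in(("top",p,d),("side",q,e)):
    P=cloud(n,d); hsv=cv2.cvtColor(p,cv2.COLOR_RGB2HSV)
    m=(hsv[...,0]<16)&(hsv[...,1]>190)&(P[...,2]>.1)&(P[...,2]<.185)&(np.hypot(P[...,0]-.494,P[...,1]-.06)<.08)
    x=P[m]; print(n,len(x))
    if len(x)>50:
        x=x[x[:,2]<.172]; x=x[np.argsort(x[:,2])]; s=np.linalg.lstsq(np.c_[2*x,np.ones(len(x))],(x**2).sum(1),rcond=None)[0]; print(s[:3],np.sqrt(s[3]+s[:3]@s[:3]))
cv2.imwrite("pics/c.png",q[:,:,::-1])
E
```

```text
t 11.93 tcp [0.4908 0.0619 0.2493] yaw_y 122.6 tilt 0.08 F [ 0.3  0.2 -2.1] T [ 0.15 -0.1   0.06] w 0.316 g 30.0
shift cm [-0.17 -0.33 -0.07] turn z 2.6
top 0
side 124
[0.48978631 0.06571722 0.18140142] 0.03740961551130955
```

View pics/c.png

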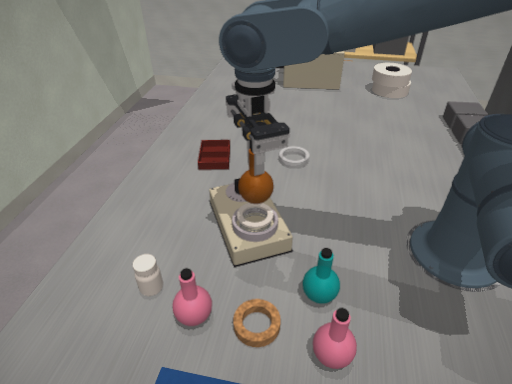

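The side view shows the flask hanging upright in the gripper at (257,185), over the ring at (255,218). The cork is empty. I'll centre it, lower partway and refit the ball with its radius known.

Emit:
servo_tool(series=[-0.17, -0.33, 1.5, 0, 0, 0, 10, 0, 0, 1.5, 0, 0, 0, 10, 0, 0, 0, 0, 0, 0, 10, 0, 0, 0, 0, 0, 0, 10])

```text
clock: 12.42
ee_pos: [0.4945, 0.0591, 0.2198]
orientation: [-0.28, 0.96, 0.0, -0.0]
wrist_force: [0.2, 0.5, -1.5]
gripper_width: 0.316
grasp_force: 30.0
```

```bash
cat > fit.py <<'E'
from h import *
from scipy.optimize import least_squares
rel([.494,.060,.2015],120); T=sensors.get_obs()["ee_pos"]
q,e=grab_frame("side"); P=cloud("side",e); hsv=cv2.cvtColor(q,cv2.COLOR_RGB2HSV)
m=(hsv[...,0]<18)&(hsv[...,1]>170)&(np.linalg.norm(P-(T-[0,0,.069]),axis=2)<.05)
x=P[m]; x=x[x[:,2]<T[2]-.069+.028]
f=least_squares(lambda c:np.linalg.norm(x-c,axis=1)-.04,T-[0,0,.069],loss="soft_l1",f_scale=.002)
print(len(x),"ball",f.x.round(4),"off vs tcp",(f.x-T).round(4),"rms",np.sqrt(np.mean(f.fun**2)))
E
python3 fit.py
```

```text
t 12.43 tcp [0.4945 0.0591 0.2198] yaw_y 122.5 tilt 0.01 F [ 0.2  0.5 -1.5] T [ 0.12 -0.08  0.04] w 0.316 g 30.0
shift cm [-0.01  0.1   1.83] turn z 2.5
586 ball [0.4953 0.0598 0.1495] off vs tcp [ 0.0008  0.0007 -0.0704] rms 0.0010679299978181515
```

Emit:
servo_tool(series=[0.05, 0.05, 1, 0, 0, 0, 10, 0, 0, 1, 0, 0, 0, 10, 0, 0, 0.6, 0, 0, 0, 10, 0, 0, 0.4, 0, 0, 0, 10, 0, 0, 0.3, 0, 0, 0, 10, 0, 0, 0.3, 0, 0, 0, 10, 0, 0, 0.2, 0, 0, 0, 10, 0, 0, 0, 0, 0, 0, 10])

```text
clock: 13.48
ee_pos: [0.494, 0.0592, 0.1824]
orientation: [-0.28, 0.96, -0.0, 0.0]
wrist_force: [-1.8, 0.9, 4.9]
gripper_width: 0.319
grasp_force: 30.0
```

```bash
python3 fit.py
```

```text
t 13.47 tcp [0.494  0.0592 0.1824] yaw_y 122.5 tilt 0.02 F [-1.8  0.9  4.9] T [ 0.13  0.6  -0.02] w 0.319 g 30.0
shift cm [-0.05  0.07 -1.91] turn z 2.5
529 ball [0.4946 0.0599 0.112 ] off vs tcp [ 0.0006  0.0008 -0.0703] rms 0.0010405109406211187
```

Emit:
servo_tool(series=[0, 0, 0.3, 0, 0, 0, 10, 0, 0, 0.25, 0, 0, 0, 10, 0, 0, 0, 0, 0, 0, 10, 0, 0, 0, 0, 0, 0, 10])

```text
clock: 14.02
ee_pos: [0.4941, 0.0592, 0.1774]
orientation: [-0.28, 0.96, -0.0, 0.0]
wrist_force: [-3.5, -0.7, 8.5]
gripper_width: 0.313
grasp_force: 30.0
```

Emit:
servo_tool(series=[0, 0, 0.15, 0, 0, 0, 10, 0, 0, 0, 0, 0, 0, 10, 0, 0, 0, 0, 0, 0, 10])

```text
clock: 14.4
ee_pos: [0.4941, 0.0592, 0.1761]
orientation: [-0.28, 0.96, -0.0, 0.0]
wrist_force: [-4.6, 1.3, 8.4]
gripper_width: 0.316
grasp_force: 30.0
```

```bash
python3 fit.py
```

```text
t 14.4 tcp [0.4941 0.0592 0.1761] yaw_y 122.5 tilt 0.03 F [-4.6  1.3  8.4] T [0.2  0.93 0.02] w 0.316 g 30.0
shift cm [-0.04  0.08 -2.54] turn z 2.5
520 ball [0.4949 0.06   0.1059] off vs tcp [ 0.0008  0.0008 -0.0702] rms 0.0010446586254839246
```

Emit:
servo_tool(series=[0.05, 0, 0.1, 0, 0, 0, 10, 0, 0, 0.05, 0, 0, 0, 10, 0, 0, 0, 0, 0, 0, 10, 0, 0, 0, 0, 0, 0, 10])

```text
clock: 14.95
ee_pos: [0.494, 0.0591, 0.1748]
orientation: [-0.28, 0.96, -0.0, 0.001]
wrist_force: [-3.7, 0.9, 8.7]
gripper_width: 0.317
grasp_force: 30.0
```

```bash
python3 fit.py
```

```text
t 14.95 tcp [0.494  0.0591 0.1748] yaw_y 122.5 tilt 0.08 F [-3.7  0.9  8.7] T [ 0.36  0.85 -0.04] w 0.317 g 30.0
shift cm [-0.06  0.08 -2.67] turn z 2.5
525 ball [0.4948 0.0599 0.1042] off vs tcp [ 0.0008  0.0008 -0.0706] rms 0.0010754260818433947
```

Emit:
servo_tool(series=[0.05, 0, 0.1, 0, 0, 0, 10, 0, 0, 0.1, 0, 0, 0, 10, 0, 0, 0, 0, 0, 0, 10, 0, 0, 0, 0, 0, 0, 10])

```text
clock: 15.5
ee_pos: [0.4941, 0.059, 0.1742]
orientation: [-0.28, 0.96, 0.0, 0.001]
wrist_force: [-6.4, 1.3, 15.5]
gripper_width: 0.318
grasp_force: 30.0
```

```bash
python3 fit.py
```

```text
t 15.5 tcp [0.4941 0.059  0.1742] yaw_y 122.5 tilt 0.14 F [-6.4  1.3 15.5] T [ 0.59  1.35 -0.  ] w 0.318 g 30.0
shift cm [-0.05  0.09 -2.73] turn z 2.5
522 ball [0.4948 0.0599 0.1039] off vs tcp [ 0.0007  0.0009 -0.0703] rms 0.0011473250501550971
```

The force jumped to 15.5 N while the height stopped falling, so the ring is at its lower stop. One last look before handing in.

Emit:
servo_tool(series=[0, 0, 0, 0, 0, 0, 10, 0, 0, 0, 0, 0, 0, 10, 0, 0, 0, 0, 0, 0, 10, 0, 0, 0, 0, 0, 0, 10])

```text
clock: 16.05
ee_pos: [0.4941, 0.059, 0.1742]
orientation: [-0.28, 0.96, 0.0, 0.001]
wrist_force: [-4.3, 2.7, 15.2]
gripper_width: 0.317
grasp_force: 30.0
```

```bash
python3 - <<'E'
from h import *
q,e=grab_frame("side"); rel([.494,.06,.17]); cv2.imwrite("pics/d.png",cv2.resize(q[120:280,180:330,::-1],(560,597),interpolation=cv2.INTER_CUBIC))
E
```

```text
t 16.1 tcp [0.4941 0.059  0.1742] yaw_y 122.5 tilt 0.14 F [-5.9  1.6 15.4] T [0.58 1.3  0.01] w 0.313 g 30.0
shift cm [-0.05  0.09  0.42] turn z None
```

View pics/d.png

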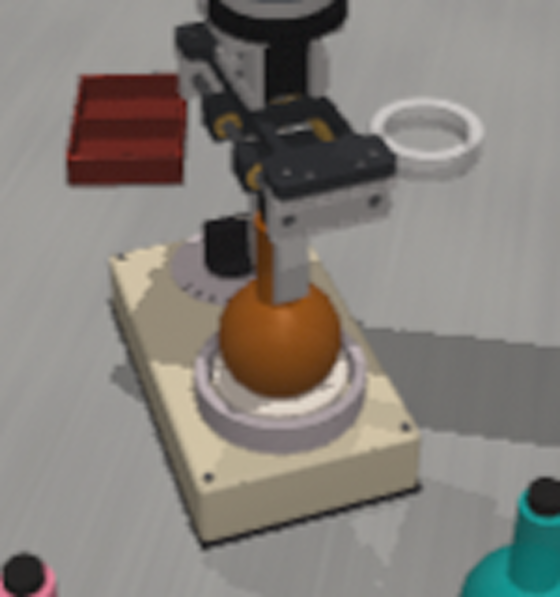

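The crop shows the ball upright at (280,335), with the white ring level with the collar rim at (280,385). The knob at (230,245) is untouched. Handing in.

```bash
python3 -c "
from rig import job_done; print(job_done())"
```

```text
the job is handed in; nothing more can be done
None
```

The job is handed in at about 16 s of the 70 s: the knob is back at its zero stop and the flask is held upright in the sprung ring, pressed to its lower stop with about 15 N on the wrist; the hand-in returned no verdict.

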